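Hold a glass prism in the ray box's beam

ROBOT

A 6-joint arm with a two-finger parallel gripper is mounted at the origin on the work surface. World frame = base frame: x ahead of the robot, y to its left, z up, the work surface at z = 0. Lengths are in mm, angles in rad, forces in N, time in s.
With the tool pointing down it reaches from about 300 to 775 mm from the base axis. Payload 14.6 kg.
Tool frame: the origin (TCP) lies midway between the tips of the shut fingers; the grasp point (between the pads) lies 19 mm behind it; y points along the fingers, z is the direction in which the jaws open and shut, and the axes are right-handed (so a half turn about y gives the same grasp; the last joint's range is limited). The gripper opens to 94 mm and grips with 3 to 60 N. Pads are 16 mm wide; open, the fingers measure 119 mm over their backs; the gripper's body (75 mm by 177 mm) begins 78 mm behind the grasp point.
Start: joints at [1.216, 0.3, 1.521, -0, 1.321, -0.067], TCP at [156.111, 527.369, 166.046] pointing down, gripper open.
Joint ranges: [-3.03, 3.03], [-0.79, 2.21], [0.23, 2.52], [-1.04, 4.18], [0, 3.07], [-2.55, 2.55]. Speed limits (rad/s): [2.22, 2.22, 2.57, 3.14, 3.14, 3.14].

INTERFACE

Orientations are given as [roll, pitch, yaw] about the fixed x, y, z axes, in that order (R = Rz(yaw) Ry(pitch) Rx(roll)).
In Python, from cell import manip gives the robot as it stands.
- The arm moves only by the tool play_rows, never from a script. Its argument "series" is a list of rows, each a list of 3 entries, a list of its own where there are three numbers: the shift along the tool's x, y, z in m, then the turn about the tool's y in rad, then the closure, from 0 (fully open) to 1 (shut). In form: [[[dx, dy, dz], twist, grip], ...]. A call has 1 to 20 rows; each row is the pose to reach, as a shift and turn from the pose measured when the call began, along the tool's axes at that moment; what a row does not reach only later rows make up. A row lasts 1/10 s, in which the tool goes at most 50 mm and 8.59 degrees, less where a joint would pass 70% of its speed; a pose out of reach is approached as far as the arm can. A call with a gripper value outside its range is refused whole. The fingers move at their own pace and stop on an object; "squeeze" is the grip in N (left out, the last holds). Time passes only in rows, so rows that repeat a pose let the fingers close. It gives the time, the measured TCP pose, the force and the opening at its end, in the units of the state.
- manip.read_state(): the state, without advancing time (a new reading comes with each control period).
- manip.camera(name): name is "scene" or "top" or "wrist"; returns the picture (400x640x3 uint8, red, green, blue); there is no depth.
- manip.camera_params(name): a dict with "K" (3x3 intrinsics, pixels), "rvec" (rotation vector, rad) and "tvec" (3), from world to camera coordinates, as OpenCV has them. Camera axes: x right, y down, z forward; pixel columns grow to the right and rows downward; lengths in mm; the calibration is good to about 2 mm. A picture is of the moment at which its call begins: read the wrist's pose just before it. camera_params takes no time and is no camera call; for the wrist camera it gives the pose at the moment of the call.
- manip.sign_off(): hands the job in, once; it reports no verdict.
The state is a dict: "clock": time; "joints": joint angles; "qd": joint speeds; "effort": joint torques, N m; "eef_pos": TCP position; "eef_rot": TCP orientation; "wrist_force": force on the tool from outside, world axes, zero at the start; "moment": the same for the moment, N m; "finger_gap": finger opening in mm.
Only numpy, scipy, OpenCV 4.12 (cv2) and the standard library are available. Lean on these libraries where they do the work, as an engineer would, in place of code of your own. Each camera call takes 0.05 s, during which the arm holds its last target. There are 200 camera calls.

TASK

The slit plate is already in the ray box, so swing its lid fully shut. Then pick up the glass prism by its two frosted ends only, never touching the clear polished faces, and hold it in the beam about 6 cm in front of the lens, one flat face level underneath and its length square across the beam, so that the colours fall on the paper. Finish while still holding it there in the air, and leave the paint bottle, paint jar, water glass and palette alone.

Things in the scene. Friction and masses are not known exactly. Their poses are not given: they have to be found in the camera images.
- raybox: Ray box (lamp housing): grey sheet-metal box fixed to the table, 170 mm long (its x), 92 wide (its y), 115 high, hinged lid on top, black lens barrel (38 mm across, 15 long, on a 44 mm flange) on one end. Origin: centre of its underside, on the table; x level, the way the light leaves; y level across the box; z up. At yaw -90 degrees the light goes to world -y.
- lens (a point): Centre of the lens barrel's front face, where the beam leaves: 101 mm ahead of the ray box's origin along its x and 70 mm above the table. Same axes as the ray box: the beam runs level along x from here. The slit is level, 22 mm wide along y.
- lid (a joint): Angle of the ray box's lid in rad: 0 is shut, flat on the box (outer face then 119.5 mm above the table); it starts open at 1.0 to 1.5, leaning over the box. Hinge along the box's x on its -y upper edge, the side nearest the robot. Stiff: stays where it is left; turning takes up to 0.17 N m (3 N at 65 mm from the hinge). To shut it push its outer face, which looks to the robot, over and down.
- lid_hinge (a point): Middle of the lid's hinge line, on the inner face of the lid, 115.5 mm above the table, 46 mm from the box's middle towards its -y. Its axes turn with the lid: x along the hinge, y from the hinge towards the lid's free edge, z out of the lid's outer face.
- lid_edge (a point): Middle of the lid's free edge on its outer face, 92 mm from the hinge. The lid is a 170 mm by 92 mm plate, 4 mm thick, with a finger tab 40 mm wide that stands 14 mm out beyond this edge.
- prism: Loose solid glass prism, about 87 g: equilateral section of 40 mm sides (34.6 mm high), 50 mm long along its y; lies on the table on a flat face, an edge uppermost. Origin: centre of its underside; y along its length, z up. The triangular ends (y = -25 and +25 mm) are frosted white, 3 mm deep; the three long faces between are clear, polished and must not be touched.
- prism_mid (a point): Centre of the prism, 17 mm above its underside: the point that belongs in the beam.
- polished: The prism's clear polished middle, 44 mm long between the frosted ends: not to be touched. Same origin and axes as the prism.
- end_a: The prism's frosted triangular end at its y = -25 mm, a layer 3 mm thick. Same origin and axes as the prism.
- end_b: The prism's frosted triangular end at its y = +25 mm, a layer 3 mm thick. Same origin and axes as the prism.
- paint_bottle: Small loose paint bottle with a black cap, 34 mm across, 92 mm high; to be left alone. Origin at the centre of its underside.
- paint_jar: Small loose dark paint jar with a white cap, 40 mm across, 55 mm high; to be left alone. Origin at the centre of its underside.
- water_glass: Loose empty glass, 72 mm across, 90 mm high; to be left alone. Origin at the centre of its underside.
- palette: Loose white six-well plastic palette, 120 mm (x) by 190 mm (y), 17 mm high; to be left alone. Origin at the centre of its underside.
There are look-alikes about, which are no part of the job. Several things have the shape of the raybox; the one meant has the colours described above. Leave any blue look-alike of the prism alone.

How it is judged:
By the outcome, as a careful person would: the job done as asked, in the order asked, and still so for the second after the job is handed in, while the arm keeps its last pose, push and grip.
It also fails if it takes over 48 s, if anything falls off the work surface, if the arm or the gripper's body presses on something with over 40 N, if the wrist force passes 120 N, or if a joint passes its speed limit or range.

## Working session

There is one attempt and no reset: what is moved stays moved. The work goes in short steps, Python scripts to look and compute and a tool call to move; the robot and the scene stay as the last step left them, time stands still between calls to the robot, and variables do not carry over. Pictures are saved under pics/ and viewed, about 8 in all and at most 12, crops included, and the job is handed in when it is done.

Besides the shell and the picture viewer there is one more tool, called after "Call:" by a JSON object that holds its "api" and its "payload". play_rows: Moves the arm, as the interface text tells. Its arguments: {"type":"object","properties":{"series":{"type":"array","items":{"type":"array"}},"squeeze":{"type":"number"}},"required":["series"]}

```bash
mkdir -p pics; cat > h.py <<'E'
import numpy as np, cv2
from cell import manip
def cam(n):
    p=manip.camera_params(n); im=manip.camera(n); return im,p
def save(im,f): cv2.imwrite('pics/'+f,im[:,:,::-1])
def ray(p,uv):
    K=np.array(p['K'],float);R=cv2.Rodrigues(np.array(p['rvec'],float))[0];t=np.array(p['tvec'],float).ravel()
    d=R.T@np.linalg.inv(K)@np.array([uv[0],uv[1],1.]);return -R.T@t,d/np.linalg.norm(d)
def onz(p,uv,z):
    o,d=ray(p,uv);return o+d*(z-o[2])/d[2]
def proj(p,X):
    return cv2.projectPoints(np.array(X,float).reshape(-1,1,3),np.array(p['rvec'],float),np.array(p['tvec'],float),np.array(p['K'],float),None)[0].reshape(-1,2)
E
python3 - <<'E'
from h import *
ims=[]
for n in("scene","top"):
    im,p=cam(n);save(im,n+'0.png');print(n,ray(p,(320,200)),p['K'])
print(manip.read_state())
E
```

```text
scene (array([858.79872778, 299.33890096, 913.85924034]), array([-0.36991231, -0.33436612, -0.86681265])) [[366.66135121   0.         315.74893258]
 [  0.         366.66135121 194.69571611]
 [  0.           0.           1.        ]]
top (array([ 341.23125057,  -26.24392395, 1739.7571702 ]), array([ 0.11825731, -0.01859916, -0.99280878])) [[507.70670795   0.         315.17726109]
 [  0.         507.70670795 204.41971946]
 [  0.           0.           1.        ]]
{'clock': 0.1, 'joints': array([ 1.21636709e+00,  3.00471166e-01,  1.52150187e+00, -4.83795650e-05,
        1.32072479e+00, -6.66000420e-02]), 'qd': array([ 1.86640830e-03, -1.95640652e-03, -1.55934559e-04,  1.76159693e-03,
       -7.15635209e-04, -4.23875943e-05]), 'effort': array([ 1.38727777e-03, -5.32639861e+01, -3.53289199e+01,  7.09779072e-02,
        2.33946828e-02, -6.85015198e-05]), 'eef_pos': array([156.04833684, 527.1052356 , 165.51983203]), 'eef_rot': array([-1.57190217e+00,  2.67924779e-05, -2.87817209e-01]), 'wrist_force': array([ 0.50660809, -0.27289121,  0.16222841]), 'moment': array([ 0.023959  ,  0.04619594, -0.00730762]), 'finger_gap': 94.20871884078288}
```

View pics/scene0.png

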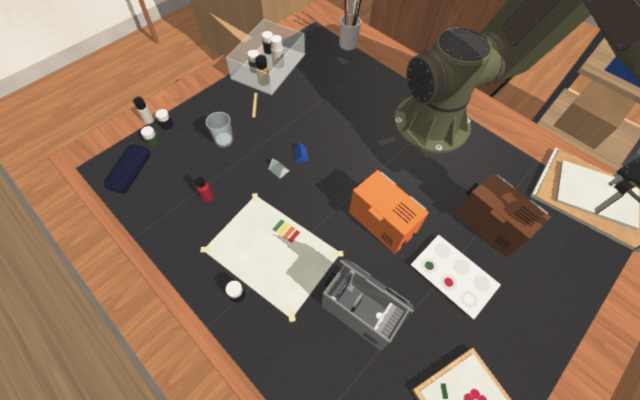

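View pics/top0.png

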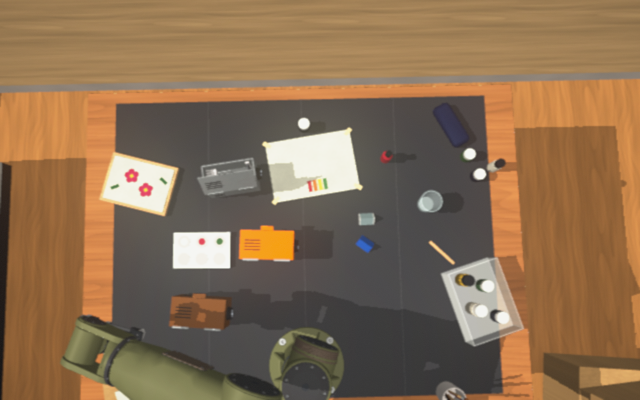

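```bash
python3 - <<'E'
import cv2,numpy as np
t=cv2.imread('pics/top0.png');s=cv2.imread('pics/scene0.png')
a=cv2.resize(t[145:210,185:285],(600,390),interpolation=cv2.INTER_CUBIC)
b=cv2.resize(t[200:260,340:390],None,fx=5,fy=5,interpolation=cv2.INTER_CUBIC)
c=cv2.resize(s[255:350,310:420],None,fx=5,fy=5,interpolation=cv2.INTER_CUBIC)[:470]
W=np.zeros((600,800,3),np.uint8)
a=cv2.resize(t[150:205,190:270],(400,275),interpolation=cv2.INTER_CUBIC);W[:275,:400]=a
W[300:600,:250]=b
c=cv2.resize(s[255:350,315:415],(400,380),interpolation=cv2.INTER_CUBIC);W[:380,400:]=c
d=cv2.resize(s[140:185,260:315],(264,216),interpolation=cv2.INTER_CUBIC);W[384:,420:684]=d
cv2.imwrite('pics/z0.png',W)
E
```

```text
(no output)
```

View pics/z0.png

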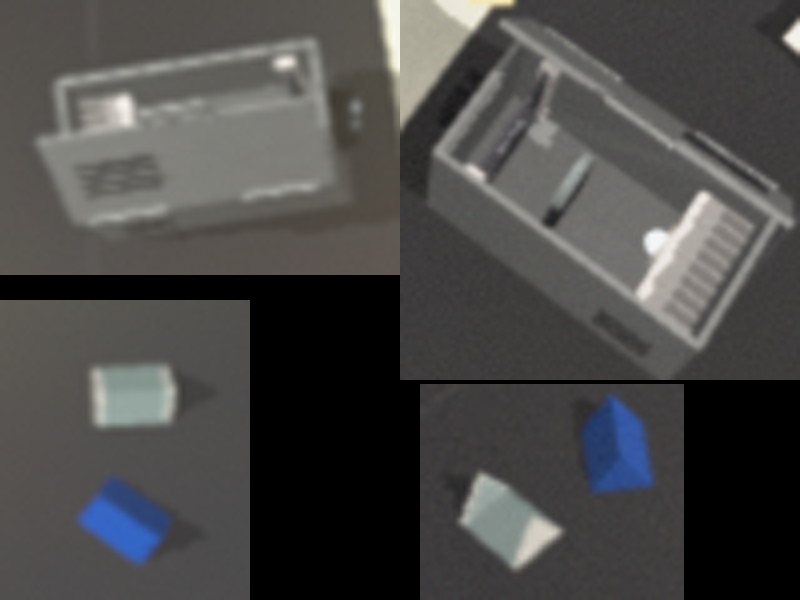

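```bash
python3 - <<'E'
from h import *
p=manip.camera_params("top");s=manip.camera_params("scene")
f=lambda u,v:(190+u/5-.4,150+v/5-.4)
g=lambda u,v:(315+u/4-.4,255+v/4-.4)   # scene crop
A=onz(p,f(60,80),115);B=onz(p,f(316,41),115)
print('top far corners',A,B,np.linalg.norm(A-B))
for nm,uv in(('near-left',(437,152)),('back',(697,345))): print('scene',nm,onz(s,g(uv[0]-400,uv[1]),115))
x=(B-A)/np.linalg.norm(B-A);x[2]=0;yaw=np.arctan2(x[1],x[0]);y=np.array([-x[1],x[0],0])
c=(A+B)/2-46*y;c[2]=0
print('box c',c,'yaw',np.degrees(yaw),'lens',c+101*x,'hinge',c-46*y)
# lid angle: free edge corner outer face px
h=c-46*y+[0,0,115.5]
for th in np.arange(.9,1.6,.1):
    e=h+y*92*np.cos(th)+np.array([0,0,92*np.sin(th)])
    print(round(th,1),[((q-[190,150]+.4)*5).round() for q in proj(p,[e-85*x,e+85*x])],[((q-[315,255]+.4)*4+[400,0]).round() for q in proj(s,[e-85*x,e+85*x])])
# prism: whitish ends
t=cv2.imread('pics/top0.png');sc=cv2.imread('pics/scene0.png')
for im,pp,(r0,r1,c0,c1) in((t,p,(205,232,350,385)),(sc,s,(150,182,263,292))):
    q=im[r0:r1,c0:c1].astype(int);m=(q.min(2)>100).astype(np.uint8)
    k=cv2.findContours(m,cv2.RETR_EXTERNAL,cv2.CHAIN_APPROX_NONE)[0];k=max(k,key=cv2.contourArea)
    r=cv2.minAreaRect(k);bx=cv2.boxPoints(r)+[c0,r0]
    print(r,[onz(pp,b,8).round(1) for b in bx],onz(pp,np.array(r[0])+[c0,r0],12))
E
```

```text
top far corners [656.63564083 324.17702276 115.        ] [678.29639696 158.00579047 115.        ] 167.57704733914264
scene near-left [678.98494511 160.47699531 115.        ]
scene back [656.23362013 324.2612142  115.        ]
box c [621.85191597 235.14551607   0.        ] yaw -82.57325458859816 lens [634.90702348 134.99281182   0.        ] hinge [576.23781305 229.19962552   0.        ]
0.9 [array([ 40., 113.]), array([312.,  72.])] [array([764., 261.]), array([477.,  53.])]
1.0 [array([ 40., 124.]), array([313.,  82.])] [array([775., 245.]), array([486.,  39.])]
1.1 [array([ 40., 135.]), array([314.,  93.])] [array([785., 230.]), array([496.,  24.])]
1.2 [array([ 40., 147.]), array([315., 105.])] [array([796., 213.]), array([506.,   9.])]
1.3 [array([ 41., 161.]), array([317., 118.])] [array([806., 197.]), array([516.,  -6.])]
1.4 [array([ 42., 174.]), array([318., 132.])] [array([816., 181.]), array([526., -20.])]
1.5 [array([ 44., 189.]), array([320., 146.])] [array([826., 166.]), array([537., -34.])]
((16.5, 14.0), (12.0, 17.0), 90.0) [array([ 499.4, -187.7,    8. ]), array([ 497.9, -246. ,    8. ]), array([ 456.8, -244.4,    8. ]), array([ 458.2, -186.3,    8. ])] [ 477.74775279 -215.63572316   12.        ]
((14.106897354125977, 17.817241668701172), (20.678325653076172, 12.70595932006836), 41.633541107177734) [array([ 504. , -249.8,    8. ]), array([ 462.3, -258.3,    8. ]), array([ 463.7, -187.9,    8. ]), array([ 504.4, -180.7,    8. ])] [ 485.44821059 -216.46711213   12.        ]
```

Call:
{"api": "play_rows", "payload": {"series": [[[0, -0.05, 0], -0.05, 1], [[0, -0.094, 0], -0.1, 1], [[0.46, -0.094, -0.1785], -0.419, 1], [[0.46, -0.094, -0.1785], -0.419, 1], [[0.46, -0.094, -0.1785], -0.419, 1], [[0.46, -0.094, -0.1785], -0.419, 1], [[0.46, -0.094, -0.1785], -0.419, 1], [[0.46, -0.094, -0.1785], -0.419, 1], [[0.46, -0.094, -0.1785], -0.419, 1], [[0.46, -0.094, -0.1785], -0.419, 1], [[0.46, -0.094, -0.1785], -0.419, 1], [[0.46, -0.094, -0.1785], -0.419, 1], [[0.46, -0.094, -0.1785], -0.419, 1], [[0.46, -0.094, -0.1785], -0.419, 1], [[0.46, -0.094, -0.1785], -0.419, 1], [[0.46, -0.094, -0.1785], -0.419, 1], [[0.46, -0.01, -0.1785], -0.419, 1], [[0.46, -0.01, -0.1785], -0.419, 1], [[0.46, -0.01, -0.1785], -0.419, 1], [[0.46, -0.01, -0.1785], -0.419, 1]]}}

```text
clock: 2.1
eef_pos: [546.4, 226.2, 177.2]
eef_rot: [-1.571, -0.0, 0.132]
wrist_force: [-0.7, -0.8, 0.5]
finger_gap: 0.5
```

Call:
{"api": "play_rows", "payload": {"series": [[[0.02, 0.001, 0], 0, 1], [[0.035, 0.001, 0], 0, 1], [[0.045, 0.001, 0], 0, 1], [[0.054, 0.004, 0], 0, 1], [[0.062, 0.008, 0], 0, 1], [[0.07, 0.014, 0], 0, 1], [[0.077, 0.0215, 0], 0, 1], [[0.081, 0.026, 0], 0, 1], [[0.085, 0.031, 0], 0, 1], [[0.088, 0.036, 0], 0, 1], [[0.09, 0.041, 0], 0, 1], [[0.092, 0.046, 0], 0, 1], [[0.094, 0.05, 0], 0, 1], [[0.095, 0.053, 0], 0, 1], [[0.095, 0.056, 0], 0, 1], [[0.095, 0.057, 0], 0, 1], [[0.095, 0.058, 0], 0, 1], [[0.095, 0.058, 0], 0, 1]]}}

```text
clock: 3.9
eef_pos: [640.5, 238.6, 119.3]
eef_rot: [-1.571, -0.0, 0.132]
wrist_force: [-0.2, -0.1, 0.6]
finger_gap: 0.4
```

Call:
{"api": "play_rows", "payload": {"series": [[[0, 0.001, 0], 0, 1], [[0, 0.002, 0], 0, 1], [[0, 0.003, 0], 0, 1], [[0, 0.003, 0], 0, 1]]}}

```text
clock: 4.3
eef_pos: [640.5, 238.6, 116.1]
eef_rot: [-1.572, -0.0, 0.132]
wrist_force: [0.2, -0.7, 0.6]
finger_gap: 0.7
```

```bash
python3 - <<'E'
from h import *
im,p=cam("scene");save(cv2.resize(im[230:360,290:440],None,fx=4,fy=4),'s1.png');s=manip.read_state();print(s['eef_pos'],s['wrist_force'])
E
```

```text
[640.4576275  238.5898089  116.11453191] [-0.00051609  0.21423475 -0.00143549]
```

View pics/s1.png

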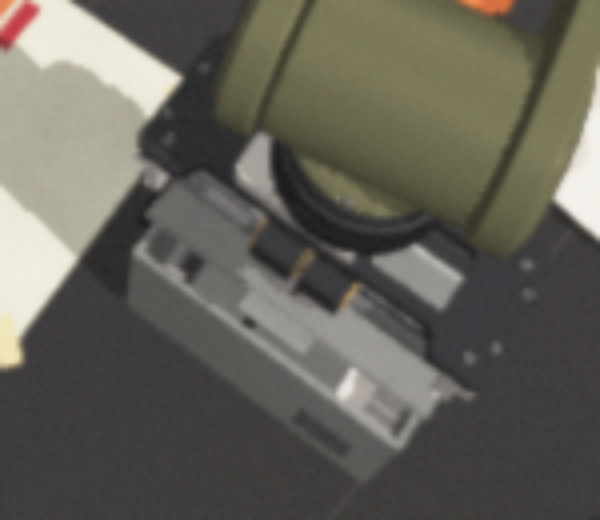

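```bash
python3 - <<'E'
from h import *
s=manip.camera_params("scene")
f=lambda X:((proj(s,X)-[290,230])*4).round().tolist()
x=np.array([np.cos(np.radians(-82.5)),np.sin(np.radians(-82.5)),0]);y=np.array([-x[1],x[0],0]);h=np.array([576.2,229.2,115.5])
st=manip.read_state();T=st['eef_pos'];print('tcp',f([T,T+[0,0,30],T+[0,0,60]]))
for th in np.arange(0,1.2,.2):
    d=y*np.cos(th)+np.array([0,0,np.sin(th)])
    print(round(th,1),f([h+92*d-85*x,h+92*d+85*x,h+92*d,h+106*d]))
print('far',f([h+92*y-85*x,h+92*y+85*x]))
w,p=cam("wrist");save(w,'w1.png');print(f([h-85*x,h+85*x]))
E
```

```text
tcp [[290.0, 301.0], [297.0, 287.0], [304.0, 271.0]]
0.0 [[397.0, 445.0], [131.0, 245.0], [260.0, 342.0], [245.0, 364.0]]
0.2 [[406.0, 436.0], [134.0, 233.0], [266.0, 331.0], [251.0, 351.0]]
0.4 [[418.0, 421.0], [142.0, 215.0], [275.0, 314.0], [262.0, 332.0]]
0.6 [[434.0, 399.0], [153.0, 192.0], [289.0, 292.0], [278.0, 307.0]]
0.8 [[453.0, 373.0], [167.0, 166.0], [305.0, 266.0], [297.0, 276.0]]
1.0 [[473.0, 344.0], [185.0, 137.0], [324.0, 237.0], [319.0, 242.0]]
far [[397.0, 445.0], [131.0, 245.0]]
[[486.0, 301.0], [227.0, 118.0]]
```

View pics/w1.png

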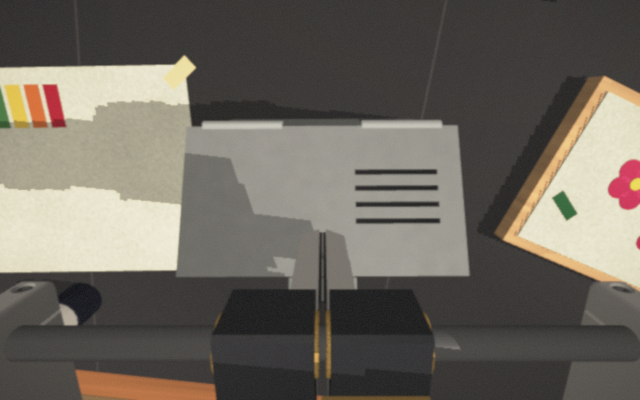

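```bash
python3 - <<'E'
from h import *
s=manip.camera_params("wrist")
f=lambda X:(proj(s,X)).round().tolist()
x=np.array([np.cos(np.radians(-82.5)),np.sin(np.radians(-82.5)),0]);y=np.array([-x[1],x[0],0]);h=np.array([576.2,229.2,115.5])
T=manip.read_state()['eef_pos'];print('cam',ray(s,(320,200)),'tcp',f([T,T+[0,0,30],T+[0,0,60]]),'hinge',f([h-85*x,h+85*x]))
for th in np.arange(0,1.2,.2):
    d=y*np.cos(th)+np.array([0,0,np.sin(th)])
    print(round(th,1),f([h+92*d-85*x,h+92*d+85*x,h+106*d]))
c=h+46*y;c[2]=70;print('lens',f([c+101*x]))
E
```

```text
cam (array([560.96401661, 228.37052864, 334.46673109]), array([ 0.28243349,  0.02968172, -0.95882757])) tcp [[322.0, 222.0], [322.0, 239.0], [322.0, 262.0]] hinge [[454.0, 125.0], [187.0, 125.0]]
0.0 [[440.0, 257.0], [201.0, 257.0], [321.0, 275.0]]
0.2 [[450.0, 267.0], [192.0, 267.0], [321.0, 288.0]]
0.4 [[461.0, 273.0], [180.0, 272.0], [320.0, 297.0]]
0.6 [[475.0, 273.0], [166.0, 272.0], [320.0, 299.0]]
0.8 [[490.0, 265.0], [150.0, 265.0], [320.0, 293.0]]
1.0 [[506.0, 249.0], [134.0, 248.0], [320.0, 276.0]]
lens [[196.0, 179.0]]
```

Call:
{"api": "play_rows", "payload": {"series": [[[0, -0.005, 0], 0, 1], [[0, -0.015, 0], 0, 1], [[0, -0.025, 0], 0, 1]]}}

```text
clock: 4.7
eef_pos: [640.6, 238.7, 142.3]
eef_rot: [-1.571, -0.001, 0.132]
wrist_force: [-0.0, 1.0, 0.6]
finger_gap: 0.6
```

Call:
{"api": "play_rows", "payload": {"series": [[[0, -0.02, 0], 0, 1], [[0, -0.04, 0], 0, 1], [[-0.02, -0.06, 0], 0, 1], [[-0.04, -0.06, 0], 0, 1], [[-0.06, -0.06, 0], 0, 1], [[-0.06, -0.06, 0], 0, 1]]}}

```text
clock: 5.3
eef_pos: [579.9, 230.9, 204.2]
eef_rot: [-1.571, -0.002, 0.133]
wrist_force: [0.1, 0.9, 0.2]
finger_gap: 1.1
```

```bash
python3 - <<'E'
from h import *
a,p=cam("scene");w,q=cam("wrist")
W=np.zeros((600,800,3),np.uint8);W[:,:400]=cv2.resize(a[230:360,300:440],(400,371))[:371].repeat(1,0)[:600] if 0 else 0
W[:371,:400]=cv2.resize(a[230:360,300:440],(400,371));W[:250,400:]=cv2.resize(w,(400,250));save(W,'c2.png')
s=manip.read_state();print(s['eef_pos'],s['wrist_force'])
f=lambda X:(proj(q,X)/1.6+[400,0]).round().tolist()
x=np.array([np.cos(np.radians(-82.5)),np.sin(np.radians(-82.5)),0]);y=np.array([-x[1],x[0],0]);h=np.array([576.2,229.2,115.5])
g=lambda X:((proj(p,X)-[300,230])*20/7).round().tolist()
for th in np.arange(0,1.2,.2):
    d=y*np.cos(th)+np.array([0,0,np.sin(th)])
    print(round(th,1),f([h+92*d-85*x,h+92*d+85*x,h+106*d]),g([h+92*d-85*x,h+92*d+85*x,h+106*d]))
E
```

```text
[581.35162397 230.86897824 203.46240748] [ 0.69552603 -0.44443516  0.37461787]
0.0 [[653.0, 170.0], [548.0, 170.0], [601.0, 178.0]] [[255.0, 318.0], [65.0, 175.0], [146.0, 260.0]]
0.2 [[656.0, 175.0], [545.0, 175.0], [601.0, 184.0]] [[261.0, 311.0], [67.0, 166.0], [151.0, 251.0]]
0.4 [[659.0, 178.0], [542.0, 178.0], [601.0, 188.0]] [[270.0, 300.0], [73.0, 153.0], [159.0, 237.0]]
0.6 [[663.0, 178.0], [538.0, 178.0], [600.0, 189.0]] [[282.0, 285.0], [80.0, 137.0], [170.0, 219.0]]
0.8 [[667.0, 176.0], [534.0, 176.0], [600.0, 187.0]] [[295.0, 267.0], [91.0, 119.0], [184.0, 197.0]]
1.0 [[671.0, 170.0], [530.0, 170.0], [600.0, 181.0]] [[309.0, 245.0], [103.0, 98.0], [199.0, 173.0]]
```

View pics/c2.png

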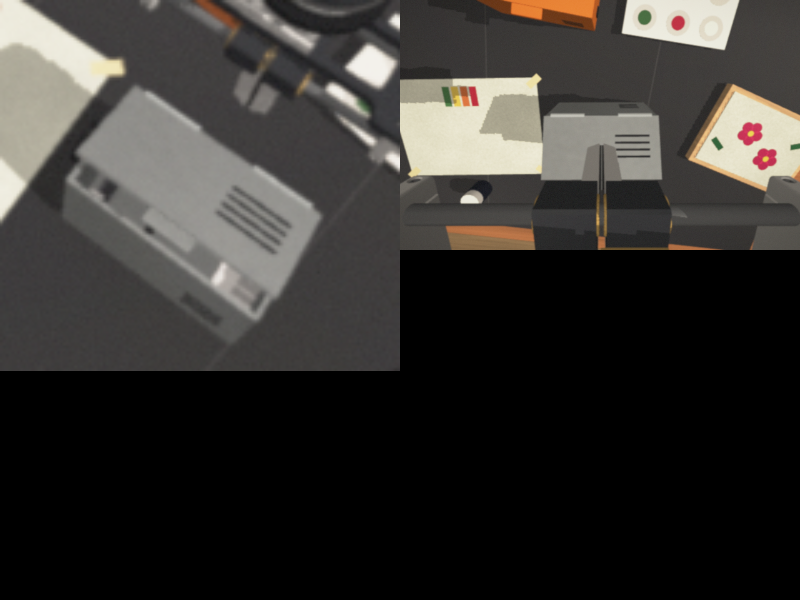

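Call:
{"api": "play_rows", "payload": {"series": [[[0.035, 0, 0], 0, 1], [[0.07, 0, 0], 0, 1], [[0.07, 0.025, 0], 0, 1], [[0.07, 0.037, 0], 0, 1], [[0.07, 0.04, 0], 0, 1], [[0.07, 0.043, 0], 0, 1]]}}

```text
clock: 6.0
eef_pos: [650.7, 240.2, 161.2]
eef_rot: [-1.571, -0.002, 0.132]
wrist_force: [1.0, 0.1, 0.5]
finger_gap: 0.1
```

Call:
{"api": "play_rows", "payload": {"series": [[[0, 0.003, 0], 0, 1], [[0, 0.006, 0], 0, 1]]}}

```text
clock: 6.2
eef_pos: [650.9, 240.3, 156.2]
eef_rot: [-1.571, -0.004, 0.133]
wrist_force: [-0.1, -0.8, -0.3]
finger_gap: 0.1
```

Call:
{"api": "play_rows", "payload": {"series": [[[0, 0.003, 0], 0, 1], [[0, 0.006, 0], 0, 1]]}}

```text
clock: 6.4
eef_pos: [651.0, 240.4, 150.5]
eef_rot: [-1.571, -0.005, 0.133]
wrist_force: [-0.9, 0.4, 0.8]
finger_gap: 0.6
```

Call:
{"api": "play_rows", "payload": {"series": [[[0, 0.003, 0], 0, 1], [[0, 0.006, 0], 0, 1]]}}

```text
clock: 6.6
eef_pos: [651.0, 240.4, 144.4]
eef_rot: [-1.571, -0.005, 0.133]
wrist_force: [0.2, 0.3, -0.4]
finger_gap: 0.3
```

Call:
{"api": "play_rows", "payload": {"series": [[[0, 0.003, 0], 0, 1], [[0, 0.006, 0], 0, 1]]}}

```text
clock: 6.8
eef_pos: [651.0, 240.4, 138.0]
eef_rot: [-1.571, -0.005, 0.133]
wrist_force: [-0.5, 0.5, -0.2]
finger_gap: 0.4
```

```bash
python3 - <<'E'
from h import *
a,p=cam("scene");w,q=cam("wrist")
W=np.zeros((560,800,3),np.uint8)
W[:371,:400]=cv2.resize(a[230:360,300:440],(400,371));W[:400,400:]=cv2.resize(w[80:400,150:470],(400,400));save(W,'c3.png')
E
```

```text
(no output)
```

View pics/c3.png

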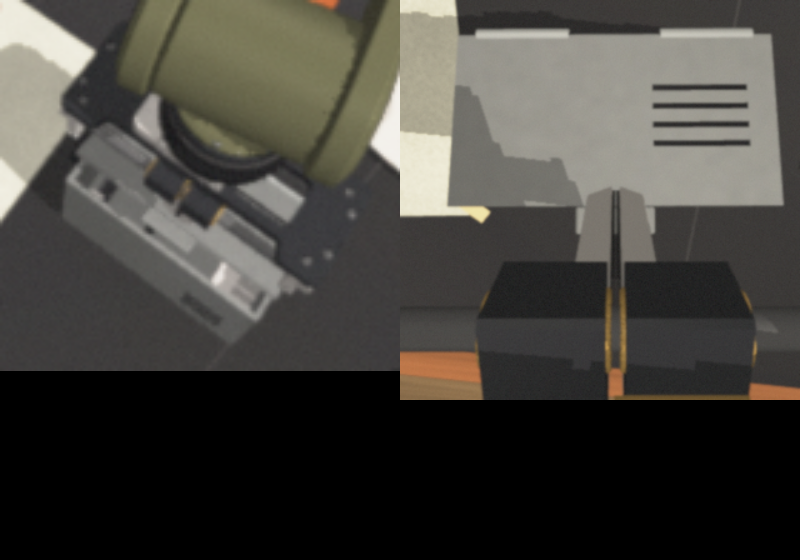

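Call:
{"api": "play_rows", "payload": {"series": [[[0, -0.02, 0], 0, 1], [[0, -0.05, 0], 0, 1], [[0, -0.08, 0], 0, 1], [[0, -0.08, 0], 0, 1]]}}

```text
clock: 7.3
eef_pos: [651.8, 240.7, 222.8]
eef_rot: [-1.57, -0.011, 0.133]
wrist_force: [-0.2, -0.6, 0.1]
finger_gap: 0.4
```

```bash
python3 - <<'E'
from h import *
w,q=cam("wrist");T=manip.read_state()['eef_pos'];print(T,proj(q,[T,T+[0,0,20],T+[0,0,40]]))
save(w,'w4.png')
c3=cv2.imread('pics/c3.png')[:400,400:,::-1]
c3=cv2.resize(c3,(320,320));full=np.zeros_like(w);full[80:400,150:470]=c3
w1=cv2.imread('pics/w1.png')[:,:,::-1]
cr=lambda i:cv2.resize(i[200:300,280:365],None,fx=3,fy=3,interpolation=cv2.INTER_NEAREST)
save(np.hstack([cr(w1),cr(full),cr(w)]),'c4.png')
E
```

```text
[651.20246139 240.50220307 219.93352407] [[321.9622541  219.3625755 ]
 [321.9585324  230.30743043]
 [321.95408328 243.3914884 ]]
```

View pics/c4.png

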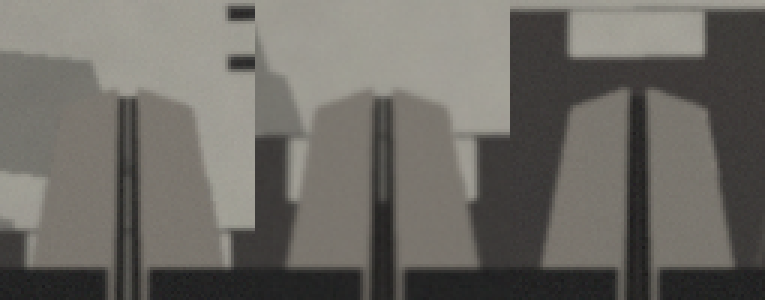

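```bash
python3 - <<'E'
from h import *
p=manip.camera_params("scene");c2=cv2.imread('pics/c2.png')
T=np.array([581.35,230.87,203.46]);uv=((proj(p,[T,T+[0,0,20]])-[300,230]+.4)*20/7);print(uv)
i=c2[0:200,150:400].copy()
i=cv2.resize(i,None,fx=2,fy=2)
for k,col in zip(uv,((0,0,255),(0,255,0))): cv2.drawMarker(i,tuple(((k-[150,0])*2).astype(int).tolist()),col,0,8,1)
a,_=cam("scene");T=manip.read_state()['eef_pos'];print(T)
b=cv2.resize(a[240:340,320:420],(400,400))
for X,col in((T,(255,0,0)),(T+[0,0,20],(0,255,0))):
    k=(proj(p,[X])[0]-[320,240]+.4)*4;cv2.drawMarker(b,tuple(k.astype(int).tolist()),col,0,8,1)
s1=cv2.imread('pics/s1.png')
o=np.zeros((400,900,3),np.uint8);o[:,:400]=b[:,:,::-1];o[:,400:]=i
cv2.imwrite('pics/c5.png',cv2.resize(o,(800,356)))
E
```

```text
[[241.46982562 117.13453518]
 [246.49664382 107.46047458]]
[650.60252718 240.31411251 217.87337944]
```

View pics/c5.png

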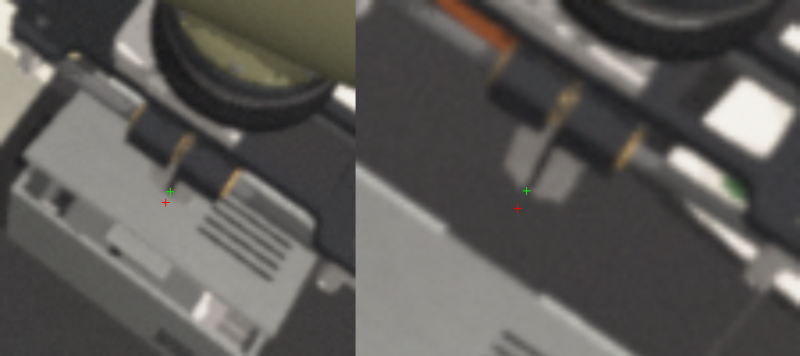

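Call:
{"api": "play_rows", "payload": {"series": [[[0, 0.04, 0], 0, 1], [[0, 0.075, 0], 0, 1], [[0, 0.085, 0], 0, 1], [[0, 0.09, 0], 0, 1], [[0, 0.095, 0], 0, 1], [[0, 0.1, 0], 0, 1], [[0, 0.105, 0], 0, 1], [[0, 0.108, 0], 0, 1]]}}

```text
clock: 8.2
eef_pos: [651.3, 240.4, 110.1]
eef_rot: [-1.571, -0.005, 0.133]
wrist_force: [0.3, -0.2, 0.3]
finger_gap: 0.2
```

Call:
{"api": "play_rows", "payload": {"series": [[[0, 0.002, 0], 0, 1], [[0, 0.004, 0], 0, 1], [[0, 0.004, 0], 0, 1]]}}

```text
clock: 8.5
eef_pos: [651.3, 240.4, 105.9]
eef_rot: [-1.571, -0.005, 0.133]
wrist_force: [0.3, -0.0, 0.6]
finger_gap: 0.4
```

Call:
{"api": "play_rows", "payload": {"series": [[[0, 0.002, 0], 0, 1], [[0, 0.004, 0], 0, 1], [[0, 0.004, 0], 0, 1]]}}

```text
clock: 8.8
eef_pos: [651.1, 240.4, 101.5]
eef_rot: [-1.571, -0.005, 0.133]
wrist_force: [0.7, -0.3, 0.4]
finger_gap: 0.4
```

Call:
{"api": "play_rows", "payload": {"series": [[[0, 0.002, 0], 0, 1], [[0, 0.003, 0], 0, 1], [[0, 0.003, 0], 0, 1]]}}

```text
clock: 9.1
eef_pos: [651.0, 240.3, 98.2]
eef_rot: [-1.571, -0.004, 0.133]
wrist_force: [-0.2, -1.0, 0.3]
finger_gap: 0.1
```

Call:
{"api": "play_rows", "payload": {"series": [[[0, 0.001, 0], 0, 1], [[0, 0.002, 0], 0, 1], [[0, 0.002, 0], 0, 1]]}}

```text
clock: 9.4
eef_pos: [651.0, 240.4, 96.1]
eef_rot: [-1.571, -0.004, 0.133]
wrist_force: [-0.4, -0.7, 0.2]
finger_gap: 0.3
```

```bash
python3 - <<'E'
from h import *
a,p=cam("scene");s=manip.read_state();T=s['eef_pos'];print(T,s['wrist_force'])
b=cv2.resize(a[240:350,315:425],(440,440))
w,q=cam("wrist")
save(np.hstack([b,cv2.resize(w[60:400,150:490],(440,440))])[:, :],'c6.png')
E
python3 -c "
import cv2;i=cv2.imread('pics/c6.png');cv2.imwrite('pics/c6.png',cv2.resize(i,(800,400)))"
```

```text
[650.97985727 240.33069603  96.12979801] [-0.16231198 -0.85406809 -0.08983593]
```

View pics/c6.png

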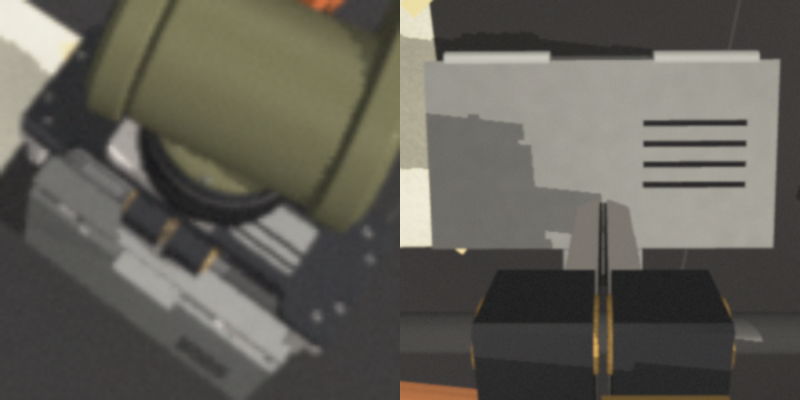

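Call:
{"api": "play_rows", "payload": {"series": [[[0, 0.001, 0], 0, 1], [[0, 0.002, 0], 0, 1], [[0, 0.002, 0], 0, 1]]}}

```text
clock: 9.8
eef_pos: [650.9, 240.3, 94.0]
eef_rot: [-1.571, -0.004, 0.133]
wrist_force: [0.2, 0.6, -1.0]
finger_gap: 0.5
```

Call:
{"api": "play_rows", "payload": {"series": [[[0, 0.001, 0], 0, 1], [[0, 0.002, 0], 0, 1], [[0, 0.002, 0], 0, 1]]}}

```text
clock: 10.1
eef_pos: [650.9, 240.3, 91.7]
eef_rot: [-1.571, -0.004, 0.133]
wrist_force: [0.6, -0.1, 0.1]
finger_gap: 0.3
```

Call:
{"api": "play_rows", "payload": {"series": [[[0, 0.001, 0], 0, 1], [[0, 0.002, 0], 0, 1], [[0, 0.002, 0], 0, 1]]}}

```text
clock: 10.4
eef_pos: [650.8, 240.3, 89.5]
eef_rot: [-1.571, -0.003, 0.133]
wrist_force: [0.5, 0.3, 0.4]
finger_gap: 0.7
```

```bash
cat > lid.py <<'E'
from h import *
w,q=cam("wrist");st=manip.read_state();T=st['eef_pos'];print(T,st['wrist_force'].round(2),st['effort'].round(2))
x=np.array([np.cos(np.radians(-82.5)),np.sin(np.radians(-82.5)),0]);y=np.array([-x[1],x[0],0]);h=np.array([576.2,229.2,115.5])
g=cv2.cvtColor(w,cv2.COLOR_RGB2GRAY).astype(int)
for nm,th in(('0',0),('.1',.1),('.2',.2),('.4',.4)):
    d=y*np.cos(th)+np.array([0,0,np.sin(th)]);n=-y*np.sin(th)+np.array([0,0,np.cos(th)])
    e=proj(q,[h+4*n+92*d-85*x,h+4*n+92*d+85*x,h+4*n-85*x,h+4*n+85*x]);print(nm,e.round().tolist())
# measured: right border (dark->grey) on a few rows, bottom edge on columns
for r in range(110,300,20):
    d=np.diff(g[r,380:560]);print(r,380+int(np.argmin(d)),int(d.min()),end=' | ')
print()
for c in(400,420,440): 
    d=np.diff(g[180:330,c]);print(c,180+int(np.argmin(d)),int(d.min()))
E
python3 lid.py
```

```text
[650.78496127 240.30677971  89.61591696] [ 0.8  -0.43 -0.08] [ 0.000e+00 -7.333e+01 -3.513e+01 -0.000e+00  5.000e-02 -0.000e+00]
0 [[458.0, 264.0], [182.0, 264.0], [477.0, 110.0], [163.0, 110.0]]
.1 [[464.0, 270.0], [176.0, 270.0], [477.0, 109.0], [163.0, 109.0]]
.2 [[471.0, 275.0], [169.0, 275.0], [477.0, 109.0], [163.0, 108.0]]
.4 [[487.0, 281.0], [152.0, 281.0], [477.0, 107.0], [163.0, 107.0]]
110 460 -43 | 130 476 -42 | 150 475 -38 | 170 473 -41 | 190 472 -45 | 210 470 -36 | 230 469 -46 | 250 467 -36 | 270 466 -40 | 290 489 -7 | 
400 217 -48
420 199 -49
440 216 -55
```

Call:
{"api": "play_rows", "payload": {"series": [[[0, 0.002, 0], 0, 1], [[0, 0.004, 0], 0, 1], [[0, 0.005, 0], 0, 1], [[0, 0.005, 0], 0, 1]]}}

```text
clock: 10.85
eef_pos: [650.6, 240.2, 84.3]
eef_rot: [-1.571, -0.003, 0.133]
wrist_force: [-0.0, 0.2, 0.6]
finger_gap: 0.3
```

Call:
{"api": "play_rows", "payload": {"series": [[[0, 0.001, 0], 0, 1], [[0, 0.002, 0], 0, 1], [[0, 0.002, 0], 0, 1]]}}

```text
clock: 11.15
eef_pos: [650.6, 240.2, 82.2]
eef_rot: [-1.571, -0.003, 0.133]
wrist_force: [-0.0, 0.1, -0.2]
finger_gap: 0.4
```

```bash
python3 lid.py
```

```text
[650.5617519  240.24208267  82.16748142] [-0.37  0.41 -0.03] [-1.000e-02 -7.357e+01 -3.505e+01 -1.000e-02  3.000e-02 -0.000e+00]
0 [[463.0, 270.0], [177.0, 270.0], [484.0, 111.0], [156.0, 110.0]]
.1 [[469.0, 277.0], [170.0, 276.0], [484.0, 110.0], [156.0, 109.0]]
.2 [[477.0, 282.0], [163.0, 282.0], [484.0, 109.0], [156.0, 109.0]]
.4 [[494.0, 290.0], [145.0, 289.0], [484.0, 108.0], [156.0, 107.0]]
110 465 -54 | 130 482 -38 | 150 479 -38 | 170 477 -41 | 190 475 -45 | 210 473 -36 | 230 470 -40 | 250 468 -44 | 270 466 -37 | 290 405 -8 | 
400 185 -49
420 202 -50
440 202 -47
```

Call:
{"api": "play_rows", "payload": {"series": [[[0, 0.001, 0], 0, 1], [[0, 0.002, 0], 0, 1], [[0, 0.002, 0], 0, 1]]}}

```text
clock: 11.5
eef_pos: [650.7, 240.3, 80.4]
eef_rot: [-1.571, -0.003, 0.133]
wrist_force: [0.2, -0.2, 3.3]
finger_gap: 0.2
```

Call:
{"api": "play_rows", "payload": {"series": [[[0, 0.001, 0], 0, 1], [[0, 0.002, 0], 0, 1], [[0, 0.002, 0], 0, 1]]}}

```text
clock: 11.8
eef_pos: [650.9, 240.3, 80.2]
eef_rot: [-1.571, -0.004, 0.133]
wrist_force: [-6.1, -3.2, 14.2]
finger_gap: 0.2
```

```bash
python3 lid.py
```

```text
[650.85781052 240.28337127  80.22062661] [-6.54 -2.24 14.26] [-6.000e-02 -6.472e+01 -3.203e+01  6.000e-02 -1.720e+00  0.000e+00]
0 [[464.0, 272.0], [176.0, 271.0], [485.0, 111.0], [154.0, 110.0]]
.1 [[471.0, 278.0], [169.0, 278.0], [485.0, 110.0], [154.0, 109.0]]
.2 [[478.0, 284.0], [161.0, 283.0], [486.0, 109.0], [154.0, 108.0]]
.4 [[496.0, 291.0], [143.0, 291.0], [485.0, 107.0], [154.0, 107.0]]
110 467 -49 | 130 483 -36 | 150 481 -37 | 170 478 -44 | 190 476 -38 | 210 473 -42 | 230 471 -40 | 250 468 -45 | 270 465 -37 | 290 402 -9 | 
400 219 -46
420 203 -47
440 203 -49
```

Call:
{"api": "play_rows", "payload": {"series": [[[0, -0.04, 0], 0, 1], [[0, -0.08, 0], 0, 1], [[-0.06, -0.1, -0.11], 0.04, 0.5], [[-0.12, -0.1, -0.22], 0.08, 0], [[-0.18, -0.1, -0.33], 0.133, 0], [[-0.23, -0.08, -0.429], 0.133, 0], [[-0.23, -0.08, -0.429], 0.133, 0], [[-0.23, -0.08, -0.429], 0.133, 0], [[-0.23, -0.08, -0.429], 0.133, 0], [[-0.23, -0.08, -0.429], 0.133, 0], [[-0.23, -0.08, -0.429], 0.133, 0], [[-0.23, -0.08, -0.429], 0.133, 0], [[-0.23, -0.08, -0.429], 0.133, 0], [[-0.23, -0.08, -0.429], 0.133, 0], [[-0.23, -0.08, -0.429], 0.133, 0], [[-0.23, -0.08, -0.429], 0.133, 0], [[-0.23, -0.08, -0.429], 0.133, 0]]}}

```text
clock: 13.55
eef_pos: [479.7, -214.6, 159.3]
eef_rot: [-1.57, -0.004, 0.001]
wrist_force: [1.0, 0.5, -0.4]
finger_gap: 94.0
```

```bash
python3 - <<'E'
from h import *
im,p=cam("top")
i=im[140:200,185:275];save(i,'lidtop.png')
w,q=cam("wrist");st=manip.read_state();T=st['eef_pos'];print(T,st['eef_rot'],st['joints'],st['finger_gap'],proj(q,[T,T+[0,0,39],[480,-216,17]]).round())
save(np.vstack([w[:, :],cv2.resize(i,(300,200)).repeat(1,1) if 0 else cv2.copyMakeBorder(cv2.resize(i,(300,200)),0,0,0,340,0)]),'w7.png')
save(w,'w7full.png')
E
```

```text
[ 479.55126236 -214.84497007  159.32439567] [-1.57032293e+00 -4.03178231e-03  6.55489496e-04] [-0.49228227  0.24857218  1.6022932   0.00242153  1.28740029 -2.06440827] 93.83182670278144 [[322. 222.]
 [322. 245.]
 [321. 176.]]
```

View pics/w7.png

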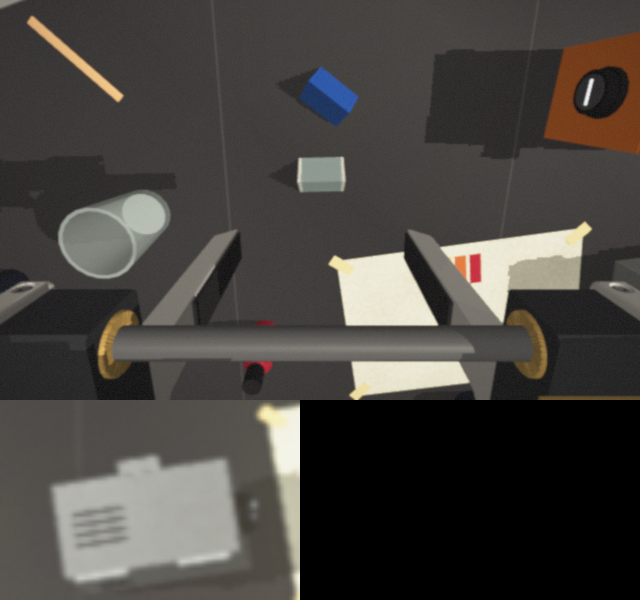

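```bash
python3 - <<'E'
from h import *
q=manip.camera_params("wrist");t=manip.camera_params("top");w=cv2.imread('pics/w7full.png').astype(int)
T=manip.read_state()['eef_pos'];f=q['K'][0][0];o,d=ray(q,(320,232));R=cv2.Rodrigues(np.array(q['rvec']))[0]
dep=f*94/164;print('f',f,'tip depth',dep,'tip pt',onz(q,(322,232),0)*0+o+d*dep/(R[2]@d),'cam',o)
c=w[145:205,285:360];m=(c.min(2)>105).astype(np.uint8)
k=max(cv2.findContours(m,0,cv2.CHAIN_APPROX_NONE)[0],key=cv2.contourArea);print(cv2.minAreaRect(k),cv2.boundingRect(k))
# edges of frosted ends: per row left/right extents
for r in range(3,60,5):
    cc=np.where(m[r])[0]
    if len(cc)>20: print(145+r,285+cc.min(),285+cc.max(),end=' | ')
print()
# ground corners: use bottom row corners (near +x underside) & top row
for uv in((298,157),(345,157),(298,191),(345,191),(321.5,174)): print(uv,onz(q,uv,0).round(1),onz(q,uv,34.6).round(1))
print('proj model yaw0 at(480,-216):',proj(q,[[480+a,-216+b,z] for a,b,z in((-20,-25,0),(-20,25,0),(20,-25,0),(20,25,0),(0,-25,34.6),(0,25,34.6))]).round(1).tolist())
print('glass base by top',onz(t,(430,207),0),'rim',onz(t,(430,199),90)); print('bottle cap wrist',onz(q,(254,380),92),'top',onz(t,(388,155),92))
E
```

```text
f 337.23770413538176 tip depth 193.29478163857246 tip pt [ 471.77310336 -216.08553909  197.29052987] cam [ 398.5449228  -214.85325033  377.3206699 ]
((35.88357925415039, 28.692337036132812), (33.79846954345703, 48.19861602783203), 88.45184326171875) (12, 12, 49, 35)
158 298 343 | 163 298 344 | 168 298 344 | 173 298 344 | 178 297 345 | 183 298 344 | 188 299 343 | 
(298, 157) [ 461.3 -242.1    0. ] [ 455.6 -239.6   34.6]
(345, 157) [ 461.3 -189.2    0. ] [ 455.5 -191.5   34.6]
(298, 191) [ 501.  -242.9    0. ] [ 491.6 -240.3   34.6]
(345, 191) [ 501.  -188.4    0. ] [ 491.6 -190.8   34.6]
(321.5, 174) [ 480.9 -215.6    0. ] [ 473.3 -215.6   34.6]
proj model yaw0 at(480,-216): [[299.0, 155.8], [343.4, 155.9], [299.6, 190.2], [342.8, 190.2], [297.1, 180.3], [345.0, 180.3]]
glass base by top [ 514.6829009  -437.65929009    0.        ] rim [ 532.05252374 -417.70966113   90.        ]
bottle cap wrist [ 680.77558127 -286.01442053   92.        ] top [ 681.57729801 -285.72365888   92.        ]
```

Call:
{"api": "play_rows", "payload": {"series": [[[0.001, 0.04, 0], 0, 0], [[0.001, 0.08, 0], 0, 0], [[0.001, 0.12, -0.001], 0, 0], [[0.001, 0.15, -0.001], 0, 0], [[0.001, 0.17, -0.001], 0, 0], [[0.001, 0.18, -0.001], 0, 0], [[0.001, 0.186, -0.001], 0, 0], [[0.001, 0.19, -0.001], 0, 0], [[0.001, 0.191, -0.001], 0, 0], [[0.001, 0.191, -0.001], 0, 0]]}}

```text
clock: 14.65
eef_pos: [481.7, -215.9, -31.1]
eef_rot: [-1.571, -0.005, 0.001]
wrist_force: [-0.1, 0.1, 0.5]
finger_gap: 94.0
```

```bash
python3 - <<'E'
from h import *
q=manip.camera_params("wrist");w=manip.camera("wrist");save(w,'w8.png')
st=manip.read_state();print(st['eef_pos'],st['wrist_force'])
E
```

```text
[ 481.71651086 -215.94238345  -31.0024123 ] [ 0.39610478 -0.24437022  0.22307073]
```

View pics/w8.png

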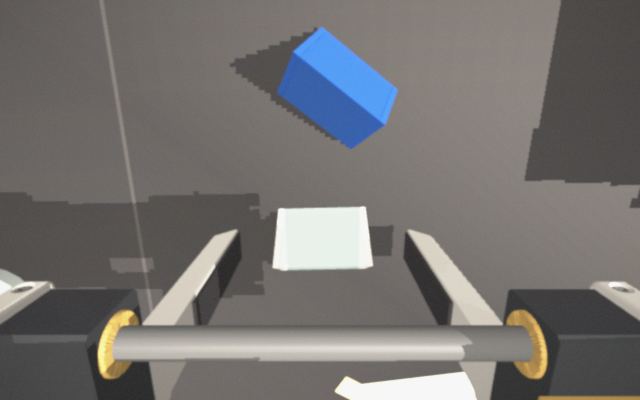

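Call:
{"api": "play_rows", "payload": {"series": [[[0, 0, 0], 0, 0.3], [[0, 0, 0], 0, 0.4], [[0, 0, 0], 0, 0.45], [[0, 0, 0], 0, 0.5], [[0, 0, 0], 0, 0.6], [[0, 0, 0], 0, 0.6], [[0, 0, 0], 0, 0.6], [[0, 0, 0], 0, 0.6], [[0, 0, 0], 0, 0.6]], "squeeze": 15}}

```text
clock: 15.6
eef_pos: [481.7, -215.9, -31.0]
eef_rot: [-1.571, -0.005, 0.001]
wrist_force: [-0.2, 0.1, 0.2]
finger_gap: 49.9
```

Call:
{"api": "play_rows", "payload": {"series": [[[0, -0.01, 0], 0, 0.6], [[0, -0.03, 0], 0, 0.6], [[0, -0.06, 0], 0, 0.6], [[0, -0.1, 0], 0, 0.6], [[0, -0.1, 0], 0, 0.6]]}}

```text
clock: 16.1
eef_pos: [483.5, -217.2, 74.5]
eef_rot: [-1.575, -0.012, 0.001]
wrist_force: [0.0, 0.1, -1.0]
finger_gap: 49.9
```

Call:
{"api": "play_rows", "payload": {"series": [[[0.01, 0, 0.02], 0.1, 0.6], [[0.025, 0, 0.045], 0.22, 0.6], [[0.04, 0, 0.07], 0.34, 0.6], [[0.055, 0, 0.1], 0.46, 0.6], [[0.07, 0, 0.13], 0.58, 0.6], [[0.085, 0, 0.16], 0.7, 0.6], [[0.1, 0, 0.185], 0.82, 0.6], [[0.115, 0, 0.21], 0.94, 0.6], [[0.128, 0, 0.235], 1.06, 0.6], [[0.14, 0, 0.255], 1.18, 0.6], [[0.148, 0, 0.272], 1.3, 0.6], [[0.154, 0, 0.284], 1.4, 0.6], [[0.158, 0, 0.29], 1.438, 0.6], [[0.159, 0, 0.2925], 1.438, 0.6], [[0.159, 0, 0.2925], 1.438, 0.6], [[0.159, 0, 0.2925], 1.438, 0.6]]}}

```text
clock: 17.7
eef_pos: [642.0, 75.1, 75.2]
eef_rot: [-1.56, -0.006, -1.436]
wrist_force: [-0.1, -0.0, -1.7]
finger_gap: 49.9
```

```bash
python3 - <<'E'
from h import *
# refine box: lid top corners (shut, z=119.5) in top view from before
t=manip.camera_params("top");i=cv2.imread('pics/lidtop.png').astype(int)
g=i.mean(2);m=(g>85).astype(np.uint8);m[:, 72:]=0
m=cv2.morphologyEx(m,cv2.MORPH_OPEN,np.ones((7,7),np.uint8))
k=max(cv2.findContours(m,0,cv2.CHAIN_APPROX_NONE)[0],key=cv2.contourArea);r=cv2.minAreaRect(k);b=cv2.boxPoints(r)+[185,140]
P=np.array([onz(t,u,119.5) for u in b]);print(r,P.round(1).tolist(),P.mean(0))
for n in range(4):
    e=P[(n+1)%4]-P[n];print(np.linalg.norm(e).round(1),np.degrees(np.arctan2(e[1],e[0])).round(2))
st=manip.read_state();print(st['eef_pos'],st['eef_rot'],st['finger_gap'])
E
```

```text
((43.14616394042969, 35.66923141479492), (38.82286834716797, 55.44352340698242), 82.87498474121094) [[674.9, 334.1, 119.5], [693.3, 155.9, 119.5], [566.8, 141.9, 119.5], [548.9, 318.7, 119.5]] [620.9525581  237.63491889 119.5       ]
179.2 -84.13
127.3 -173.71
177.7 95.78
127.0 6.96
[642.00776662  75.13683079  75.21080102] [-1.55954201 -0.00552232 -1.43643986] 49.86343849712064
```

Call:
{"api": "play_rows", "payload": {"series": [[[-0.001, 0.01, 0.001], 0.002, 0.6], [[-0.001, 0.025, 0.001], 0.002, 0.6], [[-0.001, 0.04, 0.001], 0.002, 0.6], [[-0.001, 0.05, 0.001], 0.002, 0.6], [[-0.001, 0.053, 0.001], 0.002, 0.6], [[-0.001, 0.053, 0.001], 0.002, 0.6], [[-0.001, 0.053, 0.001], 0.002, 0.6], [[-0.001, 0.053, 0.001], 0.002, 0.6]]}}

```text
clock: 18.5
eef_pos: [643.9, 76.1, 22.9]
eef_rot: [-1.558, -0.006, -1.438]
wrist_force: [0.1, 0.4, -0.7]
finger_gap: 49.6
```

```bash
python3 - <<'E'
from h import *
a,p=cam("scene");w,q=cam("wrist");st=manip.read_state();T=st['eef_pos'];print(T,st['eef_rot'],st['finger_gap'],st['wrist_force'])
yw=np.radians(-82.4);x=np.array([np.cos(yw),np.sin(yw),0]);y=np.array([-x[1],x[0],0]);c=np.array([T[0],T[1],53])
V=[c+u*x*20+v*y*25 for u in(-1,1) for v in(-1,1)]+[c+v*y*25+[0,0,34.6] for v in(-1,1)]
e=proj(q,V);print('predicted corners',e.round().tolist())
s=proj(p,V);print('scene pred',s.round().tolist())
b=a.copy();w2=w.copy()
lens=np.array([634.8,135.7,70])
for k in s: cv2.circle(b,tuple(k.round().astype(int).tolist()),0,(255,0,0),-1)
for k in proj(q,[lens]): print('lens wrist',k)
for k in e: cv2.circle(w2,tuple(k.round().astype(int).tolist()),2,(255,0,0),-1)
u,v=s.mean(0).round().astype(int);print(u,v)
save(np.hstack([cv2.resize(w2,(400,250)),cv2.resize(b[v-50:v+50,u-80:u+80],(400,250),interpolation=cv2.INTER_CUBIC)]),'fin.png')
E
```

```text
[643.74874223  76.07216008  22.72872929] [-1.55873223 -0.00554408 -1.43844736] 49.78740760115072 [ 0.184389   -0.94821975 -0.65695826]
predicted corners [[280.0, 208.0], [366.0, 207.0], [282.0, 269.0], [363.0, 269.0], [274.0, 267.0], [374.0, 266.0]]
scene pred [[321.0, 262.0], [309.0, 278.0], [308.0, 253.0], [296.0, 268.0], [315.0, 252.0], [302.0, 268.0]]
lens wrist [321.56725202 141.71756306]
308 264
```

```bash
python3 - <<'E'
from h import *
w,q=cam("wrist");w8=cv2.imread('pics/w8.png')[:,:,::-1]
for n,i in(('w8',w8),('now',w)):
    print(n)
    for r in range(196,284,8): print(r,' '.join('%3d,%3d'%(i[r,c,0],i[r,c,2]) for c in range(250,396,12)))
print('column 322 / 300 / 344 edges')
for c in(300,344):
    for n,i in(('w8',w8),('now',w)):
        g=i[195:285,c].astype(int).sum(1);d=np.diff(g);o=np.argsort(-abs(d))[:5];print(n,c,sorted((195+o).tolist()))
print('lens region gray');g=w.astype(int).mean(2)
for r in range(80,190,8): print(r,' '.join('%3d'%g[r,c] for c in range(240,404,8)))
E
```

```text
w8
196  83, 79 113,105 113,105 114,106 118,109 114,107 115,107 119,110 122,113 122,113 124,113 121,112 124,114
204  86, 81 112,105 112,105 112,104 114,106 115,109 115,105 118,108 121,111 118,110 122,114 125,115 122,114
212  86, 79 112,104  92, 86 236,237 237,239 234,236 234,237 235,237 233,236 235,236 121,113 121,113 122,113
220  83, 79  87, 79  83, 77 233,236 234,236 233,236 233,235 233,236 234,235 235,237 118,111 122,114 120,114
228  86, 80  84, 78  88, 80 235,237 233,235 233,236 233,235 234,236 234,236 235,237  82, 77  85, 80 116,107
236  84, 80  84, 80  98, 89 236,238 233,235 234,236 233,235 233,235 234,236 236,238 100, 94  81, 76 118,109
244  85, 81  85, 81 146,130 239,239 234,235 233,235 233,235 233,235 232,235 236,238 165,149  84, 79 117,109
252  85, 80  86, 83 223,205 240,240 234,235 234,236 233,235 232,235 233,236 236,238 237,222  81, 76 119,111
260  87, 82  85, 80 244,235 241,242 234,235 233,235 234,235 233,235 232,235 235,237 246,241 115,107 116,107
268  85, 76 101, 95 190,171 244,242 208,212 204,207 202,205 197,202 183,186 181,179 113,110 113,105 115,108
276  87, 80  87, 
[... 1991 characters left out ...]
  47  44  48  49  47  44  40  32  32  39  34  33  34  28  26  26  44  43  43  65  63
136  47  48  47  46  46  46  39  23  33  44  35  31  31  27  26  25  45  46  43  62  67
144  69  46  50  47  48  47  48  44  44  45  35  33  34  37  38  41  45  46  47  64  66
152  67  46  44  48  45  46  44  45  43  43  46  46  45  44  46  41  45  45  45  63  62
160  67  48  48  46  42  46  44  48  44  46  48  46  46  44  42  45  48  44  40  61  65
168 214 155 158 160 160 165 165 169 167 168 175 170 170 171 168 171 163 167 166 227 226
176 228 164 162 168 164 166 162 172 170 169 170 167 166 167 166 165 166 167 166 224 230
184 224 162 169 166 166 166 164 161 172 169 169 166 169 169 168 168 165 166 168 229 230
```

Call:
{"api": "play_rows", "payload": {"series": [[[0, 0, 0.001], 0, 0.6], [[0, 0, 0.001], 0, 0.6], [[0, 0, 0.001], 0, 0.6], [[0, 0, 0.001], 0, 0.6], [[0, 0, 0.001], 0, 0.6]]}}

```text
clock: 19.15
eef_pos: [644.6, 76.2, 22.6]
eef_rot: [-1.559, -0.006, -1.438]
wrist_force: [0.4, -0.3, -0.6]
finger_gap: 50.2
```

```bash
python3 - <<'E'
from h import *
st=manip.read_state();print(st['eef_pos'],st['eef_rot'],st['finger_gap'],abs(st['qd']).max())
print(manip.sign_off())
E
```

```text
[644.64838402  76.16031933  22.61090644] [-1.55897962 -0.00554834 -1.43849236] 50.195089484466344 0.0015220917824472814
the job is handed in; nothing more can be done
None
```

I shut the lid, then picked up the prism by its frosted ends. It was still held in the air in front of the lens when I handed in, at about 19.2 s on the clock. I never saw the colours on the paper directly.

**Lid:** My first sweep left it partly open, at about 0.45 rad. The fingertips are about 39 mm short of the reported TCP, so I pushed further down until the lid stopped at about 14 N. The wrist camera then put it within about 0.01 rad of shut, and the top view also showed it flat.

**Grip:** The fingers read 50 mm apart at 15 N, which matches the prism's length. The prism sat at the same rows in the wrist picture before and after the carry, so it did not turn in the grip.

**Position:**
- The prism's centre is about 60 mm ahead of the lens and 70 to 71 mm above the table.
- Its length is square across the beam to within about 0.5 degrees.
- The tool is tilted about 0.7 degrees, so the underside is level to that.

**Checks that fell short or disagreed:**
- The lens looked about 2.5 mm off to the side of where I had calculated it. I corrected only 1 mm, because the beam is 22 mm wide and the clear part of the prism is 44 mm.
- A rougher outline fit of the shut lid gave a box angle 1 to 2 degrees different. I kept the angle that the other views agreed on.
- The viewer refused my last picture because I had reached the limit of 12, so the final pose was checked from pixel values only.

The arm kept clear of the paint bottle, paint jar, water glass, palette and blue prism throughout.

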